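# File a checked control unit between its neighbours in the sprung rack

## Robot

A 7-joint arm with a two-finger parallel gripper is mounted at the origin on the work surface. World frame = base frame: x ahead of the robot, y to its left, z up, the work surface at z = 0. Lengths are in mm, angles in rad, forces in N, time in s.
With the tool pointing down it reaches from about 350 to 775 mm from the base axis. Payload 3.1 kg.
Tool frame: the origin (TCP) lies at the centre of the arm's flange, where the gripper is bolted on; the fingertips stand 173 mm ahead of it and the grasp point (between the pads) lies 155 mm ahead of it (env.tcp_to_tips is the distance from the TCP to the fingertips, in mm); y points along the fingers, x is the direction in which the jaws open and shut, and the axes are right-handed (so a half turn about y gives the same grasp; the last joint's range is limited). The gripper opens to 85 mm and grips with 20 to 120 N. Pads are 22 mm wide; open, the fingers measure 114 mm over their backs; the gripper's body (76 mm by 85 mm) begins 54 mm behind the grasp point. The pads swing forward as they close: fully open they stand 13 mm farther back than shut.
Start: joints at [-1.187, 0.311, 0.014, 1.512, -0.004, 1.319, -0.027], TCP at [227.148, 500.916, 404.704] pointing down, gripper open.
Joint ranges: [-2.7, 2.7], [-0.3, 1.91], [-1.27, 1.3], [0.12, 2.57], [-1.44, 4.58], [0.2, 2.03], [-3.05, 3.05]. Speed limits (rad/s): [2.79, 2.79, 3.14, 3.14, 3.14, 3.14, 3.14].

## Interface

Orientations are given as a rotation vector (axis times angle).
In Python, from cell import readout, cams, order, env gives the robot as it stands.
- The arm moves only by the shell command python3 -m handwheel 'ROWS' [FORCE]. ROWS is JSON, a list of rows, each a list of 3 entries, a list of its own where there are three numbers: the closure, from -1 (fully open) to 1 (shut), then the shift along the world's x, y, z in mm, then the turn about the world's z in rad. A call has 1 to 12 rows; each row shifts and turns the commanded pose from where the row before left it; what a row does not reach is not made up. A row lasts 1/8 s, in which the tool goes at most 62.5 mm and 10.7 degrees, less where a joint would pass 70% of its speed; a pose out of reach is approached as far as the arm can. A call is refused whole if a number of a shift passes 62.5 or a number of a turn 0.188, either way. A call with a gripper value outside its range is refused whole. The fingers move at their own pace and stop on an object; FORCE is the grip in N (left out, the last holds). Time passes only in rows, so rows that do not move let the fingers close. It gives the time, the measured TCP pose, the force and the opening at its end, in the units of the state.
- readout.observe(): the state, without advancing time (a new reading comes with each control period).
- cams.get_image(name): name is "scene" or "side" or "wrist"; returns a dict with "image" (420x560x3 uint8, red, green, blue), "depth" (420x560 float32, mm along the optical axis (not along the pixel's ray), 0 where there is no reading), "fx", "fy", "cx", "cy" (pixels), "origin" and "orientation" of the camera in the world; the wrist camera has in their place "tool_from_camera" (4x4, takes a point from camera to tool coordinates, whose origin is the TCP and whose axes are the tool frame's). Camera axes: x right, y down, z forward; pixel columns grow to the right and rows downward; lengths in mm; the calibration is good to about 2 mm. The wrist camera is an equidistant fisheye: a pixel r from the principal point sees the ray r / f radians off the axis. A picture is of the moment at which its call begins: read the wrist's pose just before it.
- order.close_job(): hands the job in, once; it reports no verdict.
The state is a dict: "time": time; "joints": joint angles; "joint_vel": joint speeds; "effort": joint torques, N m; "tcp_pos": TCP position; "eef_rot": TCP orientation; "force": force on the tool from outside, world axes, zero at the start; "moment": the same for the moment, N m; "finger_gap": opening from 0.0 (shut) to 1.0 (fully open).
Only numpy, scipy, OpenCV 4.12 (cv2) and the standard library are available. Lean on these libraries where they do the work, as an engineer would, in place of code of your own. Each camera call takes 0.05 s, during which the arm holds its last target. There are 200 camera calls.

## Task

Press down the end of the blue control unit at the well's thumb notch so that its ivory end tips up and stays up, and take the unit out by that end. Stand it upright, ivory end on top, in the sprung rack, sliding it in between the black unit and the silver unit, and push it fully home so that its top is level with its neighbours' and all four units stand straight on the rack floor. Let go, and leave the other things on the bench where they are.

Things in the scene. Friction and masses are not known exactly. Their poses are not given: they have to be found in the camera images.
- unit_center (a point): Centre of the blue control unit to file: 120 mm long (x), 90 wide (y), 22 thick (z), about 0.3 kg. The +x end is the nose, bevelled on both faces from 22 to 10 mm thick over its last 16 mm; the -x end is plain with an ivory band. It starts flat in the well, flush, nose at the thumb notch, about 2 mm clear of the walls, so it cannot be pinched. Filed, it stands nose down, its z along the row.
- well: Fixed grey box, spans x -72 to +80 mm and y -58 to +58 from its origin on the bench; rim 72 mm high. Thumb notch in its +x wall, 63 mm wide, down to 22 mm height; the ivory end lies at its -x side. The unit rests on a yellow cradle rocking on a level axis along y at x = +10 mm, 48 mm above the bench.
- press_point (a point): Point on the flush unit's top face near its nose, 33 mm beyond the cradle's axis and 74 mm above the bench; fixed to the well. About 3 to 5 N straight down here, following 27 mm down, tips the cradle to its stop.
- cradle (a joint): Tilt of the cradle: 0 flat, 0.82 rad at its stop, where the unit stays leaning when let go, ivory end up at the well's -x side, some 115 mm above the bench. Short of half-way it may fall back. Its plate ends 22 mm to the -x side of its axis; a 22 mm lip stops the nose from sliding down.
- rack: Fixed grey rack 150 mm (x, the row) by 112 (y); origin at its underside centre, slippery white floor 8 mm above the bench. End wall 118 mm high at -x; side rails 18 mm high, 100 mm apart. Tops of standing units: 128 mm above the bench. Three units stand face to face without a gap against the end wall: black in the middle, silver and ivory on either side of it in any order.
- follower (a joint): Orange plate, 118 mm high; a spring (7 N, 60 N/m) presses the row towards the rack's -x. Value: travel from the start in m, up to 0.045; a fourth unit needs 0.022. Its nose, pushed down between two bevelled tops with about 10 N, spreads the row over 32 mm of travel. Only the plate gives way, so the unit shifts 11 mm towards the rack's +x as it sinks in; held stiffly straight it takes over 25 N.
- black_center (a point): Standing control unit, 120 mm tall, 90 wide, 22 thick; top edge bevelled on both faces (6 mm in over the top 16); smooth. The point is its centre, half-way up; z up, x through its 22 mm thickness, y along its 90 mm width. Colour: black.
- silver_center (a point): Standing control unit, 120 mm tall, 90 wide, 22 thick; top edge bevelled on both faces (6 mm in over the top 16); smooth. The point is its centre, half-way up; z up, x through its 22 mm thickness, y along its 90 mm width. Colour: silver, bare metal.
- ivory_center (a point): Standing control unit, 120 mm tall, 90 wide, 22 thick; top edge bevelled on both faces (6 mm in over the top 16); smooth. The point is its centre, half-way up; z up, x through its 22 mm thickness, y along its 90 mm width. Colour: ivory all over.
- unit: The same blue unit; origin at the centre of its underside as it lies in the well. Tipped, it is taken out along its slope, ivory end first, pinched across its 22 mm thickness: the last 46 mm at the ivory end are free on both faces.
- column_switch: Bystander, to be left where it is: a car's steering-column switch, black with a blue disc and three ivory stalks, about 430 mm wide, 100 high.
- screwdriver: Bystander, to be left where it is: screwdriver, lying.
- wrench: Bystander, to be left where it is: wrench, lying.
- cleaner: Bystander, to be left where it is: yellow spray can, 64 mm diameter, 190 high.
- mug: Bystander, to be left where it is: white mug, 80 mm diameter, 90 high.

How it is judged:
By the outcome, as a careful person would: the job done as asked, in the order asked, and still so for the second after the job is handed in, with the robot touching nothing.
It also fails if it takes over 61 s, if anything falls off the work surface, if the arm or the gripper's body presses on something with over 40 N, if the wrist force passes 120 N, or if a joint passes its speed limit or range.

## Working session

There is one attempt and no reset: what is moved stays moved. The work goes in short steps, Python scripts to look and compute and a shell command to move; the robot and the scene stay as the last step left them, time stands still between calls to the robot, and variables do not carry over. Pictures are saved under pics/ and viewed, about 8 in all and at most 12, crops included, and the job is handed in when it is done.

```bash
ls; mkdir -p pics; python3 - <<'E'
from cell import readout,cams,env
import cv2,numpy as np
s=readout.observe();print(s)
for n in("scene","side"):
    d=cams.get_image(n);np.savez(f"pics/{n}0.npz",**{k:v for k,v in d.items()})
    cv2.imwrite(f"pics/{n}0.png",d["image"][:,:,::-1])
    print(n,{k:v for k,v in d.items() if k not in("image","depth")})
E
```

```text
pics
{'time': 0.0, 'joints': array([-1.18667799,  0.31174728,  0.0139683 ,  1.51298096, -0.00441464,
        1.31917303, -0.02721244]), 'joint_vel': array([ 0.00187382,  0.00013798,  0.00015614,  0.0001823 , -0.00230852,
        0.00043143, -0.00036845]), 'effort': array([-6.89344142e-05, -3.79915345e+01,  1.46007305e-01, -2.30593979e+01,
        1.22281333e-02,  1.36401950e-02,  2.91499305e-06]), 'tcp_pos': array([227.02667199, 500.63882084, 403.63940067]), 'eef_rot': array([-1.38236673, -0.88877185,  0.89185143]), 'force': array([-0.80382257, -0.37421719,  0.70886349]), 'moment': array([ 0.00410036,  0.04494379, -0.01235665]), 'finger_gap': 1.0027133569039521}
scene {'fx': 394.5727271050038, 'fy': 394.5727271050038, 'cx': 270.85557875855125, 'cy': 218.8300285170519, 'origin': array([1236.00003639,   48.33579863,  950.45291363]), 'orientation': array([-1.81714686, -1.88006395,  0.6280897 ])}
side {'fx': 390.2393389223927, 'fy': 390.2393389223927, 'cx': 277.4957398316769, 'cy': 206.60887902791984, 'origin': array([ 256.64864324, -850.80481709,  906.83359953]), 'orientation': array([-2.26648055,  0.34795483, -0.18941248])}
```

View both.

View pics/scene0.png

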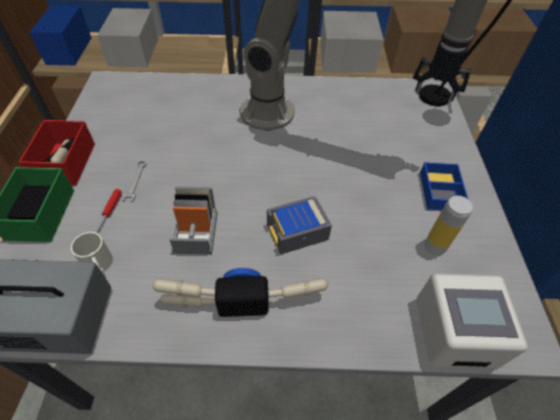

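View pics/side0.png

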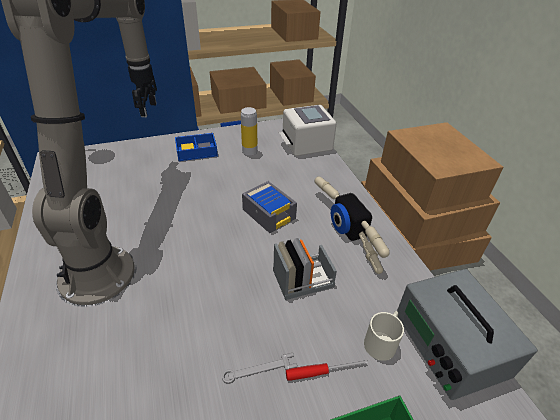

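```bash
python3 - <<'E'
from cell import readout,env
from scipy.spatial.transform import Rotation as R
s=readout.observe();print(R.from_rotvec(s['eef_rot']).as_matrix().round(3)); print(env.tcp_to_tips)
E
python3 -m handwheel --help | head -20
```

```text
[[ 0.413 -0.001 -0.911]
 [ 0.911 -0.002  0.413]
 [-0.002 -1.    -0.   ]]
173.4invalid input: not JSON, or not a number
```

```bash
cat > h.py <<'E'
import numpy as np,cv2
from scipy.spatial.transform import Rotation as R
def cloud(d):
    v,u=np.mgrid[:420,:560];z=d["depth"].astype(float)
    p=np.dstack([(u-d["cx"])/d["fx"]*z,(v-d["cy"])/d["fy"]*z,z])
    return p@R.from_rotvec(d["orientation"]).as_matrix().T+d["origin"]
def ray(d,uv,h):
    uv=np.atleast_2d(uv).astype(float)
    r=np.c_[(uv[:,0]-d["cx"])/d["fx"],(uv[:,1]-d["cy"])/d["fy"],np.ones(len(uv))]@R.from_rotvec(d["orientation"]).as_matrix().T
    return d["origin"]+r*((h-d["origin"][2])/r[:,2])[:,None]
def proj(d,p):
    q=(np.atleast_2d(p)-d["origin"])@R.from_rotvec(d["orientation"]).as_matrix()
    return np.c_[q[:,0]/q[:,2]*d["fx"]+d["cx"],q[:,1]/q[:,2]*d["fy"]+d["cy"]]
def rect(P):
    c,wh,a=cv2.minAreaRect(P[:,:2].astype(np.float32));return np.round(c,1),np.round(wh,1),round(a,1)
E
python3 - <<'E'
from h import *
for n,box in(("scene",(258,340,185,255)),("side",(235,305,172,235))):
    d=dict(np.load(f"pics/{n}0.npz"));P=cloud(d);I=d["image"].astype(int)
    u0,u1,v0,v1=box;m=np.zeros((420,560),bool);m[v0:v1,u0:u1]=1
    t=m&(d["depth"]>0)&(P[...,2]>64)&(P[...,2]<80)
    print(n,"well top",rect(P[t]),t.sum(),np.median(P[t][:,2]))
    b=m&(I[...,2]>I[...,0]+60)&(I[...,2]>110)
    v,u=np.nonzero(b);print(" blue",rect(ray(d,np.c_[u,v],73)),b.sum())
    y=m&(I[...,0]>I[...,2]+70)&(I[...,1]>100);v,u=np.nonzero(y);print(" yellow",P[y].mean(0),y.sum())
for n,box in(("scene",(165,222,182,258)),("side",(268,342,230,302))):
    d=dict(np.load(f"pics/{n}0.npz"));P=cloud(d);I=d["image"].astype(int)
    u0,u1,v0,v1=box;m=np.zeros((420,560),bool);m[v0:v1,u0:u1]=1
    o=m&(I[...,0]>I[...,2]+70)&(I[...,0]>120)&(d["depth"]>0)
    Q=P[o];print(n,"orange mean",Q.mean(0),o.sum(), rect(Q))
    t=m&(d["depth"]>0)&(P[...,2]>105)&(P[...,2]<135);print(" tops",rect(P[t]),t.sum())
    t=m&(d["depth"]>0)&(P[...,2]>12)&(P[...,2]<135);print(" all",rect(P[t]),t.sum())
    c=I[v0:v1,u0:u1].astype(np.uint8)
    cv2.imwrite(f"pics/{n}_rack.png",cv2.resize(c[:,:,::-1],None,fx=5,fy=5,interpolation=cv2.INTER_CUBIC))
a=cv2.imread("pics/scene_rack.png");b=cv2.imread("pics/side_rack.png")
h=max(a.shape[0],b.shape[0]);f=lambda x:cv2.copyMakeBorder(x,0,h-x.shape[0],0,0,0)
cv2.imwrite("pics/rack0.png",np.hstack([f(a),f(b)]))
E
```

```text
scene well top (array([555.5, 108.3]), array([120. , 154.1]), 22.4) 1740 72.54497920093957
 blue (array([560.1, 103.8]), array([ 93.7, 102.3]), 21.9) 920
 yellow [585.21142331  43.47411204  29.90353102] 68
side well top (array([557., 110.]), array([118.4, 157.4]), 22.4) 1038 72.83356237422396
 blue (array([560.5, 100.7]), array([ 95.4, 108. ]), 22.3) 539
 yellow [580.7998748   37.2274762   50.64626436] 93
scene orange mean [ 572.53048804 -188.76766104  116.28900729] 99 (array([ 572.2, -188.8]), array([ 8.8, 88.4]), 1.3)
 tops (array([ 534.2, -191.4]), array([103.6,  86. ]), 88.3) 867
 all (array([ 569.4, -190.5]), array([157.5, 113.4]), 0.8) 2423
side orange mean [ 577.52168632 -195.4086025    92.73401086] 101 (array([ 599.2, -138.8]), array([201.5,  44.7]), 66.1)
 tops (array([ 536.1, -191.4]), array([ 80.9, 104.7]), 0.7) 903
 all (array([ 605.7, -141.6]), array([263.3, 229.8]), 72.7) 2343
```

View pics/rack0.png

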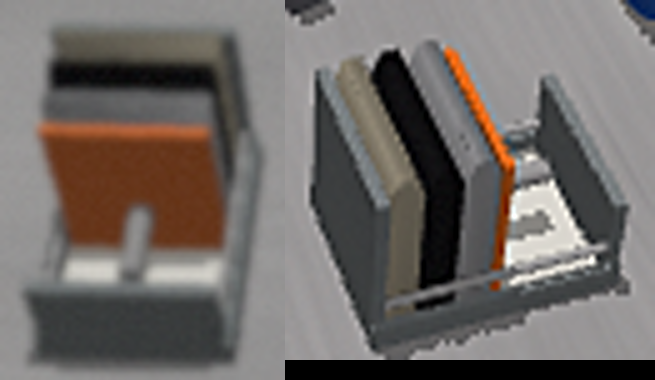

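```bash
python3 - <<'E'
from h import *
from cell import cams
for n,box in(("scene",(165,222,182,258)),("side",(268,342,230,302))):
    d=dict(np.load(f"pics/{n}0.npz"));P=cloud(d);I=d["image"].astype(int)
    u0,u1,v0,v1=box;m=np.zeros((420,560),bool);m[v0:v1,u0:u1]=1
    t=m&(P[...,2]>123)&(P[...,2]<133)&(d["depth"]>0)
    Q=P[t];C=I[t];x=Q[:,0]
    for a in range(500,585,3):
        s=(x>=a)&(x<a+3)
        if s.sum()>3: print(n,a,s.sum(),Q[s].mean(0).round(1),np.median(C[s],0))
    for z0,z1 in((10,24),(60,80),(112,122)):
        t=m&(P[...,2]>z0)&(P[...,2]<z1)&(d["depth"]>0)&(P[...,0]>470)&(P[...,1]<-120);Q=P[t];print(n,z0,rect(Q),np.percentile(Q,[1,99],0)[:,:2].round(1).tolist())
w=cams.get_image("wrist");print(w["tool_from_camera"].round(3),w["fx"],w["cx"],w["cy"])
cv2.imwrite("pics/w0.png",w["image"][:,:,::-1])
E
```

```text
scene 506 11 [ 507.6 -169.2  125.1] [115. 114. 109.]
scene 509 20 [ 510.6 -193.6  127.5] [110. 109. 101.]
scene 512 27 [ 513.6 -186.   127.5] [109. 106.  95.]
scene 515 29 [ 516.7 -189.3  127.5] [103.  98.  87.]
scene 518 46 [ 519.2 -195.3  126.1] [99.  95.5 85. ]
scene 521 5 [ 522.  -186.6  124.4] [98. 94. 83.]
scene 530 24 [ 531.6 -185.8  127.1] [61.  58.5 51.5]
scene 533 29 [ 534.6 -189.6  127.4] [32. 31. 28.]
scene 536 22 [ 537.8 -191.5  127.3] [21. 20. 19.]
scene 539 42 [ 540.6 -187.7  127. ] [11. 11. 12.]
scene 542 18 [ 542.6 -195.1  125.9] [14.  12.5 14. ]
scene 551 15 [ 552.7 -171.6  126.6] [73. 73. 74.]
scene 554 33 [ 555.5 -187.7  127.5] [92. 91. 92.]
scene 557 31 [ 558.4 -193.6  127.3] [96. 96. 96.]
scene 560 34 [ 561.8 -190.3  126.6] [97.5 98.  98. ]
scene 563 30 [ 564.1 -189.6  126.4] [96.5 97.  96.5]
scene 10 (array([ 569.4, -190.5]), array([152.8, 113.4]), 0.8) [[497.7, -245.1], [645.5, -133.6]]
scene 60 (array([ 571.9, -190.3]), array([148.8, 104. ]), 0.4) [[499.8, -238.4], [646.0, -138.8]]
scene 112 (array([ 533.9, -190.8]), array([103.3,  85.8]), 89.1) [[493.8, -239
[... 650 characters left out ...]
 [ 558.5 -195.1  128.2] [115. 115. 119.]
side 560 30 [ 561.7 -193.3  127.8] [ 98.5 106.  114. ]
side 563 10 [ 564.1 -203.8  126.7] [86.5 76.  71.5]
side 10 (array([ 571.2, -190.8]), array([151. , 114.6]), 0.3) [[496.0, -247.9], [643.4, -135.5]]
side 60 (array([ 570.7, -190. ]), array([151. , 106.9]), 0.9) [[495.7, -242.6], [646.1, -140.2]]
side 112 (array([ 536.1, -190.3]), array([ 80.9, 102.5]), 0.7) [[495.9, -240.4], [576.1, -143.0]]
[[ 1.0000e+00  1.0000e-03  1.0000e-03  6.4600e-01]
 [-1.0000e-03 -2.8400e-01  9.5900e-01  2.9670e+01]
 [ 2.0000e-03 -9.5900e-01 -2.8400e-01  7.2731e+01]
 [ 0.0000e+00  0.0000e+00  0.0000e+00  1.0000e+00]] 325.19226210127806 281.7148133095002 212.58567315310762
```

```bash
python3 -m handwheel '[[1,[0,-30,0],0.15],[1,[30,-50,0],0.15],[1,[38,-50,0],0.15],[1,[38,-50,0],0.15],[1,[38,-50,0],0.15],[1,[38,-50,0],0.067],[1,[38,-40,0],0],[1,[38,-40,0],0],[1,[38,-30,0],0],[1,[36,-20,0],0],[1,[20,-10,0],0],[1,[0,0,0],0]]' 40
```

```text
time: 1.65
tcp_pos: [576.1, 85.1, 403.8]
eef_rot: [-1.008, -1.478, 1.481]
force: [-0.5, -0.2, -0.6]
finger_gap: 0.001
```

```bash
python3 -m handwheel '[[1,[-2,-6,-25],0],[1,[-3,-6,-40],0],[1,[0,0,-40],0],[1,[0,0,-30],0],[1,[0,0,-15],0],[1,[0,0,0],0]]'; python3 - <<'E'
from h import *
from cell import readout
s=readout.observe();M=R.from_rotvec(s['eef_rot']).as_matrix();print(np.degrees(np.arctan2(M[1,0],M[0,0])),s['tcp_pos'])
E
```

```text
time: 2.4
tcp_pos: [569.5, 75.3, 254.1]
eef_rot: [-1.004, -1.481, 1.483]
force: [0.1, 0.4, 0.1]
finger_gap: 0.003
111.68448807574762 [569.49594374  75.32175979 254.05055845]
```

```bash
python3 -m handwheel '[[1,[1,-2,-4],0.012],[1,[0,0,-4],0],[1,[0,0,-4],0],[1,[0,0,-4],0],[1,[0,0,-4],0],[1,[0,0,0],0]]'
```

```text
time: 3.15
tcp_pos: [572.7, 69.5, 235.7]
eef_rot: [-1.007, -1.489, 1.49]
force: [2.5, -4.4, 1.7]
finger_gap: 0.007
```

```bash
python3 -m handwheel '[[1,[0,0,-4],0],[1,[0,0,-4],0],[1,[0,0,-4],0],[1,[0,0,-3],0],[1,[0,0,0],0]]'
```

```text
time: 3.78
tcp_pos: [573.5, 67.4, 221.5]
eef_rot: [-1.012, -1.488, 1.491]
force: [3.2, -9.0, 5.1]
finger_gap: 0.0
```

```bash
python3 -m handwheel '[[1,[1,-2,-2],0],[1,[0,0,-2],0],[1,[0,0,0],0]]'; python3 - <<'E'
from h import *
from cell import cams
d=cams.get_image("side");c=d["image"][150:250,210:330];a=cv2.resize(c,None,fx=4,fy=4,interpolation=2)
w=cams.get_image("scene");b=cv2.resize(w["image"][170:260,240:350],None,fx=3,fy=3)
b=cv2.copyMakeBorder(b,0,400-b.shape[0],0,0,0)
cv2.imwrite("pics/tip1.png",np.hstack([a,b])[:,:,::-1])
E
```

```text
time: 4.15
tcp_pos: [574.5, 66.4, 220.3]
eef_rot: [-1.01, -1.49, 1.489]
force: [-2.4, -8.3, 18.9]
finger_gap: -0.0
```

View pics/tip1.png

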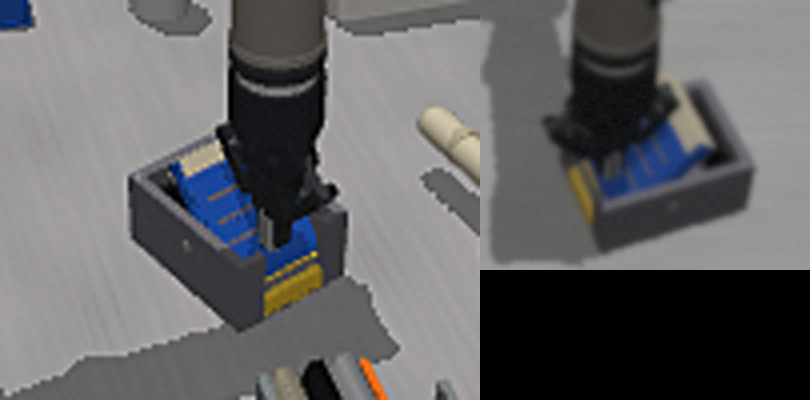

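The force jumped to about 19 N, so the cradle is at its stop. In the picture the ivory band at (205,160) is up. Next I retreat and check.

```bash
python3 -m handwheel '[[1,[0,0,20],0],[1,[0,0,40],0],[1,[0,0,40],0],[-1,[0,0,20],0],[-1,[-4,11,0],0],[-1,[-8,20,0],0],[-1,[-4,11,0],0],[-1,[-3,3,0],0],[-1,[0,0,0],0]]'; python3 - <<'E'
from h import *
from cell import cams,readout
s=readout.observe();M=R.from_rotvec(s['eef_rot']).as_matrix();print(s['tcp_pos'],s['force'],np.degrees(np.arctan2(M[1,0],M[0,0])))
O=np.array([554.7,112.9]);X=np.array([.381,-.925]);Y=np.array([.925,.381])
for n in("scene","side"):
    d=cams.get_image(n);np.savez(f"pics/{n}1.npz",**d);P=cloud(d);I=d["image"].astype(int)
    q=np.dstack([(P[...,:2]-O)@X,(P[...,:2]-O)@Y,P[...,2]])
    m=(abs(q[...,0])<70)&(abs(q[...,1])<42)&(d["depth"]>0)&(P[...,2]<135)&(P[...,2]>20)
    for a in range(-56,72,8):
        t=m&(abs(q[...,0]-a)<4)
        if t.sum()>3:print(n,a,t.sum(),np.percentile(q[t][:,2],[5,50,95]).round(1),np.median(I[t],0))
    t=m&(P[...,2]>100);print("top",rect(P[t]), q[t].max(0).round(1), q[t].min(0).round(1))
E
```

```text
time: 5.38
tcp_pos: [553.0, 115.6, 335.2]
eef_rot: [-0.999, -1.489, 1.491]
force: [0.0, -0.1, 0.3]
finger_gap: 1.001
[553.02416614 115.56264583 335.18199524] [ 0.01715364 -0.06032852  0.29621538] 112.3239026829374
scene -56 108 [28.3 51.6 71.6] [42. 41. 44.]
scene -32 29 [ 99.6 101.8 104. ] [139. 133. 118.]
scene -24 41 [106.  108.4 112. ] [158. 152. 134.]
scene -16 79 [108.5 112.8 115.1] [155. 148. 130.]
scene -8 101 [ 99.7 105.2 111. ] [119. 115. 130.]
scene 0 92 [ 91.8  96.6 101.3] [ 31.  62. 121.]
scene 8 92 [82.7 88.2 92.9] [ 39.5  58.  102. ]
scene 16 90 [74.5 79.7 84.1] [ 29.  52. 104.]
scene 24 95 [65.4 71.3 76.3] [40. 56. 96.]
scene 32 89 [57.8 62.8 68.5] [ 28.  51. 102.]
scene 40 84 [49.1 54.7 59.5] [36.5 54.  95.5]
scene 48 74 [40.5 45.3 50.9] [ 25.  50. 103.]
scene 56 71 [26.8 35.  41.7] [26. 50. 99.]
scene 64 21 [21.7 24.3 29. ] [86. 81. 67.]
top (array([548.4, 129.1]), array([83.9, 32.9]), 19.9) [  0.9  42.  116. ] [-32.5 -41.9 100. ]
side -56 20 [31.3 52.2 73.6] [32.  29.5 28. ]
side -48 4 [24.5 42.  48.1] [8. 4. 3.]
side -24 8 [ 87.1 109.2 112.4] [118.  113.  110.5]
side -16 49 [ 96.  112.  115.5] [175. 164. 142.]
side -8 80 [ 98.8 106.  112.7] [139. 129. 140.]
side 0 80 [ 90.4  96.6 103.9] [ 23.  68. 154.]
side 8 78 [79.9 88.1 94.8] [ 26.  67. 122.]
side 16 76 [74.2 79.6 86.7] [ 21.  55. 121.]
side 24 77 [66.2 72.4 78.1] [ 27.  58. 119.]
side 32 73 [57.4 63.6 69.9] [ 19.  54. 120.]
side 40 66 [48.6 55.2 62.1] [ 33.5  57.  109. ]
side 48 60 [39.4 47.5 54.1] [ 20.  55. 119.]
side 56 60 [25.  34.6 43.5] [ 20.  54. 117.]
side 64 28 [22.2 25.9 31. ] [87.  89.5 70. ]
top (array([550.1, 124.3]), array([83.5, 26.1]), 22.5) [  0.8  41.9 118.6] [-25.4 -41.7 100.1]
```

```bash
python3 -m handwheel '[[-0.8,[1.8,-4.3,0],0],[-0.8,[0,0,-30],0],[-0.8,[0,0,-30],0],[-0.8,[0,0,-20],0],[-0.8,[0,0,-12],0],[-0.8,[0,0,-8],0],[-0.8,[0,0,-6],0],[-0.8,[0,0,-5],0],[-0.8,[0,0,0],0]]' 30
python3 - <<'E'
from h import *
from cell import cams,readout
s=readout.observe();print(s['force'],s['tcp_pos'],(s['tcp_pos'][:2]-[554.7,112.9])@np.array([[.381,.925],[-.925,.381]]))
w=cams.get_image("wrist");d=cams.get_image("side");a=cv2.resize(d["image"][140:230,220:310],None,fx=4,fy=4,interpolation=2)
b=cv2.copyMakeBorder(w["image"],0,0,0,0,0);a=cv2.resize(a,(240,240));a=cv2.copyMakeBorder(a,0,180,0,0,0)
cv2.imwrite("pics/grasp1.png",np.hstack([b,a])[:,:,::-1])
E
```

```text
time: 6.6
tcp_pos: [555.0, 111.4, 224.6]
eef_rot: [-0.999, -1.49, 1.49]
force: [0.0, 0.3, 0.3]
finger_gap: 0.902
[0.04272089 0.28925611 0.33822761] [555.02135595 111.39971515 224.63313035] [ 1.5102001  -0.27435427]
```

View pics/grasp1.png

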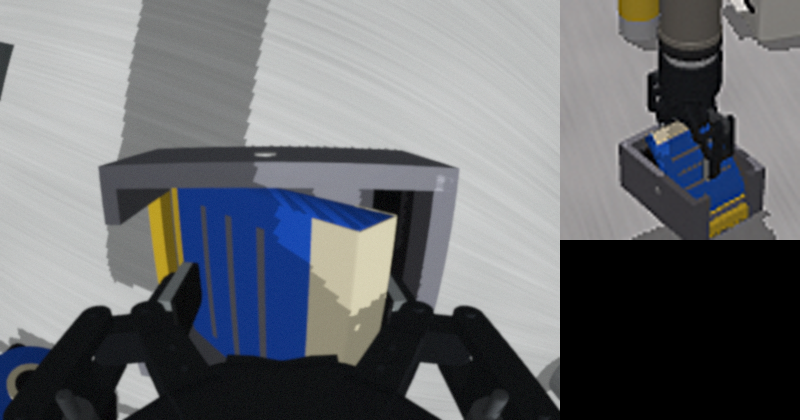

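Fingers straddle the raised end: pads at (180,300) and (395,300), ivory corner at (395,215). Next I close gradually.

```bash
python3 -m handwheel '[[-0.7,[0,0,0],0],[-0.6,[0,0,0],0],[-0.5,[0,0,0],0],[-0.4,[0,0,1],0],[-0.4,[0,0,0],0]]' 25
```

```text
time: 7.32
tcp_pos: [555.8, 111.1, 228.8]
eef_rot: [-1.001, -1.493, 1.49]
force: [-4.6, -1.2, 14.5]
finger_gap: 0.728
```

```bash
python3 -m handwheel '[[-0.3,[-1,3,6],0],[-0.3,[-1,3,6],0],[-0.2,[-1,3,6],0],[-0.1,[0,0,6],0],[0,[0,0,0],0]]' 25
python3 - <<'E'
from h import *
from cell import cams,readout
s=readout.observe();print(s['force'],s['tcp_pos'],s['finger_gap'])
w=cams.get_image("wrist");d=cams.get_image("side");a=cv2.resize(d["image"][140:230,220:310],(240,240),interpolation=2)
a=cv2.copyMakeBorder(a,0,180,0,0,0)
cv2.imwrite("pics/grasp2.png",np.hstack([w["image"],a])[:,:,::-1])
E
```

```text
time: 7.95
tcp_pos: [554.8, 113.5, 251.9]
eef_rot: [-1.015, -1.486, 1.493]
force: [1.3, -10.7, 5.4]
finger_gap: 0.534
[  1.30622334 -10.68992673   5.35851589] [554.76331733 113.47450546 251.8724013 ] 0.5339016175360919
```

View pics/grasp2.png

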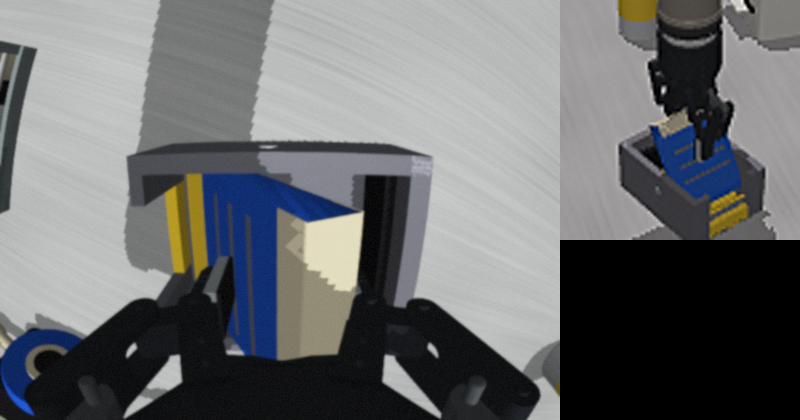

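```bash
python3 -m handwheel '[[0.1,[0,0,3],0],[0.2,[0,0,3],0],[0.3,[0,0,3],0],[0.4,[0,0,3],0],[0.5,[0,0,3],0],[0.6,[0,0,0],0],[0.6,[0,0,0],0]]' 30
```

```text
time: 8.93
tcp_pos: [554.8, 112.6, 266.0]
eef_rot: [-1.016, -1.484, 1.494]
force: [3.1, -10.9, 2.0]
finger_gap: 0.443
```

```bash
python3 -m handwheel '[[0.6,[0,0,4],0],[0.6,[0,0,4],0],[0.6,[0,0,4],0],[0.6,[0,0,4],0],[0.6,[0,0,0],0]]' 40
python3 - <<'E'
from h import *
from cell import cams,readout
s=readout.observe();print(s['force'],s['tcp_pos'],s['finger_gap'])
w=cams.get_image("wrist");d=cams.get_image("side");a=cv2.resize(d["image"][140:230,220:310],(240,240),interpolation=2)
a=cv2.copyMakeBorder(a,0,180,0,0,0)
cv2.imwrite("pics/grasp3.png",np.hstack([w["image"],a])[:,:,::-1])
E
```

```text
time: 9.55
tcp_pos: [556.6, 106.9, 282.9]
eef_rot: [-1.029, -1.479, 1.498]
force: [6.5, -18.8, 4.0]
finger_gap: 0.302
[  6.46121422 -18.78520045   4.02884093] [556.61694942 106.93086341 282.92978952] 0.3024349526791831
```

View pics/grasp3.png

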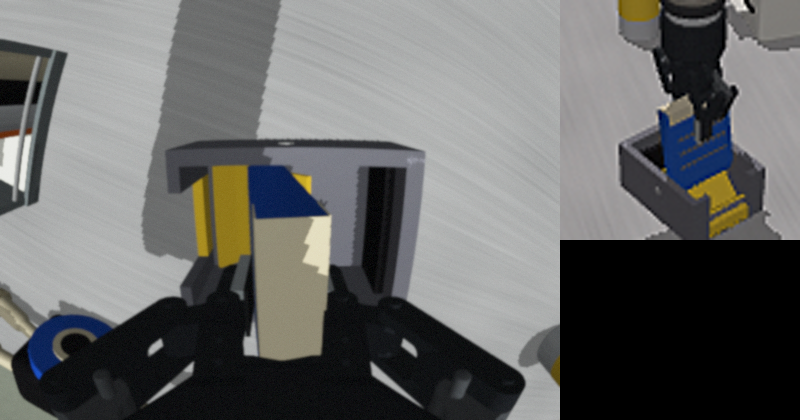

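The unit is nearly upright and the gap is 26 mm. Next I lift it out.

```bash
python3 -m handwheel '[[0.7,[1,-2,5],0],[0.7,[1,-2,8],0],[0.7,[0,0,10],0],[0.7,[0,0,15],0],[0.7,[0,0,20],0],[0.7,[0,0,0],0]]' 50
```

```text
time: 10.4
tcp_pos: [554.4, 117.7, 340.5]
eef_rot: [-1.0, -1.495, 1.489]
force: [0.5, 0.4, -2.5]
finger_gap: 0.25
```

```bash
python3 -m handwheel '[[0.7,[0,0,30],0],[0.7,[0,0,30],0],[0.7,[0,0,30],0],[0.7,[0,0,20],0],[0.7,[0,0,0],0]]' 60
python3 - <<'E'
from h import *
from cell import cams,readout
s=readout.observe();M=R.from_rotvec(s['eef_rot']).as_matrix();print(s['force'],s['moment'],s['tcp_pos'],s['finger_gap'],np.degrees(np.arctan2(M[1,0],M[0,0])))
A=s['tcp_pos'][:2]
for n in("scene","side"):
    d=cams.get_image(n);np.savez(f"pics/{n}2.npz",**d);P=cloud(d);I=d["image"].astype(int)
    b=((P[...,:2]-A)**2).sum(-1)<75**2
    b&=(d["depth"]>0)&(P[...,2]>85)&(I[...,2]>I[...,0]+40);Q=P[b]
    X=np.array([np.cos(np.radians(-67.6)),np.sin(np.radians(-67.6))])
    u=(Q[:,:2]-A)@X;v=(Q[:,:2]-A)@np.array([-X[1],X[0]])
    print(n,b.sum(),np.percentile(Q[:,2],[1,99]),np.percentile(v,[1,99]))
    for z in range(90,260,15):
        t=abs(Q[:,2]-z)<7.5
        if t.sum()>5:print(z,t.sum(),np.percentile(u[t],[5,50,95]).round(1))
w=cams.get_image("wrist");a=cv2.resize(d["image"][110:230,220:310],(240,320),interpolation=2)
a=cv2.copyMakeBorder(a,0,100,0,0,0)
cv2.imwrite("pics/held.png",np.hstack([w["image"],a])[:,:,::-1])
E
```

```text
time: 11.02
tcp_pos: [554.1, 117.1, 449.5]
eef_rot: [-1.0, -1.493, 1.489]
force: [0.5, 0.5, -3.5]
finger_gap: 0.251
[ 0.51582021  0.53936903 -3.52269663] [ 0.04617476 -0.02495118  0.04201288] [554.13909568 117.07081191 449.54566751] 0.2510311788008351 112.38748844168366
scene 399 [221.0235907  320.41323649] [-31.7430343   46.13479871]
225 23 [-4.5  1.6 11.5]
240 92 [-3.1 12.4 13.6]
255 73 [-3.8 12.1 13.3]
side 577 [211.58218112 322.46852084] [-45.5661997   46.14970434]
210 31 [ 3.7  8.4 11.1]
225 91 [-0.7 11.9 15. ]
240 104 [-1.2 12.4 14.7]
255 89 [-3.2 11.9 13.9]
```

View pics/held.png

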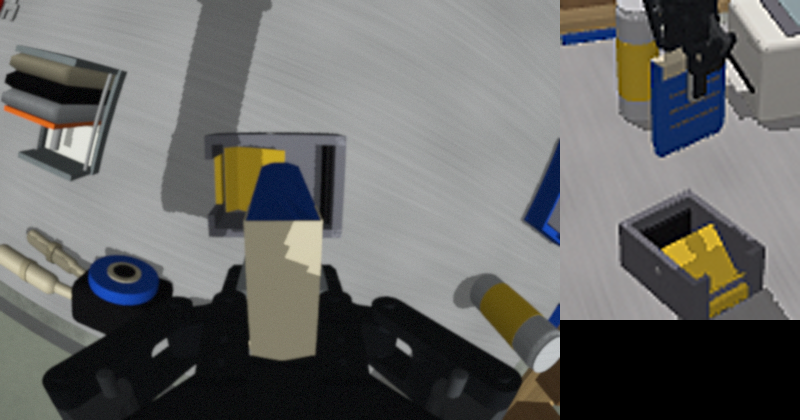

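```bash
python3 -m handwheel '[[0.7,[0,-12,0],-0.1],[0.7,[0,-26,0],-0.17],[0.7,[-1,-30,0],-0.18],[0.7,[-1,-30,0],-0.18],[0.7,[-1,-30,0],-0.18],[0.7,[-1,-30,0],-0.18],[0.7,[-1,-30,0],-0.18],[0.7,[-1,-30,0],-0.18],[0.7,[0,-30,0],-0.18],[0.7,[0,-28,0],-0.18],[0.7,[0,-20,0],-0.16],[0.7,[0,-11,0],-0.08]]'
python3 -m handwheel '[[0.7,[0,0,-15],0],[0.7,[0,0,-15],0],[0.7,[0,0,-10],0],[0.7,[0,0,-5],0],[0.7,[0,0,0],0]]'
python3 - <<'E'
from h import *
from cell import cams,readout
s=readout.observe();M=R.from_rotvec(s['eef_rot']).as_matrix();print(s['force'],s['joints'],s['tcp_pos'],s['finger_gap'],np.degrees(np.arctan2(M[1,0],M[0,0])))
A=s['tcp_pos']
for n in("scene","side"):
    d=cams.get_image(n);np.savez(f"pics/{n}3.npz",**d);P=cloud(d);I=d["image"].astype(int);q=P-A
    b=(abs(q[...,0])<50)&(abs(q[...,1])<70)&(d["depth"]>0)&(P[...,2]>135)&(P[...,2]<235)&(I[...,2]>I[...,0]+40);Q=P[b]
    print(n,b.sum(),np.percentile(Q[:,2],[1,99]),np.percentile(Q[:,1],[1,99]))
    for z in range(155,235,10):
        t=abs(Q[:,2]-z)<5
        if t.sum()>5:print(z,t.sum(),np.percentile(Q[t][:,0],[5,50,95]).round(1))
E
```

```text
time: 12.68
tcp_pos: [547.5, -191.9, 447.0]
eef_rot: [-1.571, -0.001, 0.006]
force: [0.5, 0.4, -2.2]
finger_gap: 0.249
time: 13.3
tcp_pos: [548.1, -190.3, 403.3]
eef_rot: [-1.57, -0.008, 0.009]
force: [0.7, -0.8, -2.4]
finger_gap: 0.251
[ 0.74415616 -0.81502986 -2.42667244] [-0.20465553  0.44010688  0.74534465  1.44774864 -0.29926117  1.37043333
  0.56351526] [ 548.06055619 -190.28292765  403.34595535] 0.25103241047155567 0.6262931859330082
scene 485 [170.27344743 234.22658554] [-233.50152169 -146.9665938 ]
175 57 [548.7 554.3 556.3]
185 76 [554.1 556.1 557.9]
195 98 [552.1 556.4 558.3]
205 67 [554.6 556.6 558.3]
215 86 [552.8 556.9 558.5]
225 60 [554.8 556.9 558.8]
side 284 [168.24578947 234.4679534 ] [-238.42822865 -149.06850732]
175 16 [539.8 547.4 555.5]
185 55 [536.2 537.5 555.2]
195 58 [536.3 537.5 556.4]
205 44 [536.5 538.3 556.1]
215 53 [536.7 538.3 555.9]
225 32 [536.9 544.1 557.9]
```

```bash
python3 -m handwheel '[[0.7,[1,0,-10],0],[0.7,[0,0,-12],0],[0.7,[0,0,-10],0],[0.7,[0,0,-5],0],[0.7,[0,0,-4],0],[0.7,[0,0,0],0]]' 60
python3 -m handwheel '[[0.7,[1,0,-3],0],[0.7,[1,0,-3],0],[0.7,[1,0,-3],0],[0.7,[0,0,0],0]]' 60
```

```text
time: 14.15
tcp_pos: [549.1, -190.8, 363.6]
eef_rot: [-1.571, -0.009, 0.007]
force: [-1.3, 0.5, 2.3]
finger_gap: 0.249
time: 14.65
tcp_pos: [551.8, -191.9, 356.0]
eef_rot: [-1.573, -0.009, 0.006]
force: [-3.3, 0.3, 9.0]
finger_gap: 0.25
```

```bash
python3 -m handwheel '[[0.7,[1,0,-3],0],[0.7,[1,0,-3],0],[0.7,[1,0,-3],0],[0.7,[0,0,0],0]]'
python3 -m handwheel '[[0.7,[1,0,-3],0],[0.7,[1,0,-3],0],[0.7,[1,0,-3],0],[0.7,[0,0,0],0]]'
python3 - <<'E'
from h import *
from cell import cams
d=cams.get_image("side");s=cams.get_image("scene")
a=cv2.resize(d["image"][180:305,255:355],(400,500),interpolation=2);b=cv2.resize(s["image"][140:265,150:250],(400,500),interpolation=2)
cv2.imwrite("pics/ins.png",np.hstack([a,b])[:,:,::-1])
E
```

```text
time: 15.15
tcp_pos: [554.8, -192.4, 347.4]
eef_rot: [-1.574, -0.009, 0.005]
force: [-2.6, 0.6, 9.0]
finger_gap: 0.25
time: 15.65
tcp_pos: [557.9, -192.5, 338.5]
eef_rot: [-1.574, -0.009, 0.005]
force: [-3.5, -0.5, 9.1]
finger_gap: 0.249
```

View pics/ins.png

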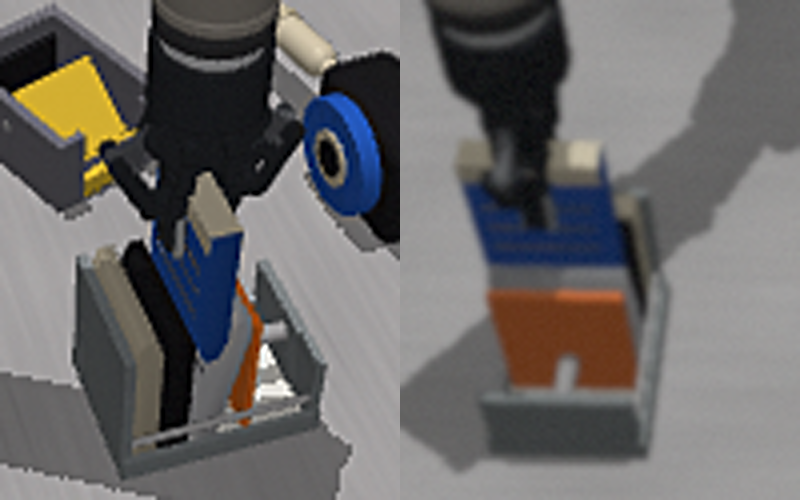

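The picture shows the blue nose at (210,355) entering between black (160,330) and silver (230,350), with the plate giving way. I carry on down.

```bash
python3 -m handwheel '[[0.7,[1,0,-3],0],[0.7,[0.5,0,-3],0],[0.7,[0,0,-4],0],[0.7,[0,0,0],0]]'
python3 -m handwheel '[[0.7,[0,0,-4],0],[0.7,[0,0,-4],0],[0.7,[0,0,-4],0],[0.7,[0,0,-4],0],[0.7,[0,0,-4],0],[0.7,[0,0,0],0]]'
```

```text
time: 16.25
tcp_pos: [559.4, -192.2, 327.5]
eef_rot: [-1.573, -0.009, 0.006]
force: [-2.0, -1.0, 6.1]
finger_gap: 0.247
time: 17.0
tcp_pos: [559.4, -192.3, 307.9]
eef_rot: [-1.573, -0.009, 0.005]
force: [-3.3, -1.3, 7.3]
finger_gap: 0.25
```

```bash
python3 -m handwheel '[[0.3,[0,0,0],0],[-0.1,[0,0,0],0],[-0.3,[0,0,0],0],[-0.3,[0,0,15],0],[-0.3,[0,0,30],0],[-0.3,[0,0,30],0],[1,[0,0,0],0],[1,[-0.5,1,0],0],[1,[0,0,0],0],[1,[0,0,0],0]]'
python3 - <<'E'
from h import *
from cell import cams,readout
s=readout.observe();print(s['force'],s['tcp_pos'])
for n in("scene","side"):
    d=cams.get_image(n);P=cloud(d);I=d["image"].astype(int)
    b=(abs(P[...,0]-555)<45)&(abs(P[...,1]+190)<60)&(d["depth"]>0)
    for lo,hi in((150,200),(120,134)):
        t=b&(P[...,2]>lo)&(P[...,2]<hi)
        Q=P[t]; 
        if lo==150:
            print(n,Q.min(0).round(1),Q.max(0).round(1),t.sum());k=(Q[:,2]>180);print(" top",np.median(Q[k],0).round(1),np.percentile(Q[k],[5,95],0).round(1).tolist() if k.sum() else 0)
E
```

```text
time: 18.25
tcp_pos: [558.9, -189.4, 379.7]
eef_rot: [-1.57, -0.007, 0.01]
force: [0.6, 0.0, 0.1]
finger_gap: 0.003
[0.57211462 0.02288402 0.12291171] [ 558.86516043 -189.38884592  379.74325566]
scene [ 545.3 -240.6  150. ] [ 573.6 -149.5  192.8] 571
 top [ 562.6 -195.4  188.4] [[549.6, -236.1, 181.2], [570.7, -153.3, 190.6]]
side [ 547.7 -241.8  150.5] [ 572.7 -147.2  192.7] 403
 top [ 556.4 -207.1  188.7] [[548.9, -238.9, 181.7], [570.3, -157.5, 191.3]]
```

```bash
python3 - <<'E'
from h import *
from cell import cams
for n in("scene","side"):
    d=cams.get_image(n);np.savez(f"pics/{n}4.npz",**d);P=cloud(d);I=d["image"].astype(int)
    g=(d["depth"]>0)&(abs(P[...,1]+190)<60)
    bl=g&(I[...,2]>I[...,0]+30)&(P[...,0]>540)&(P[...,0]<580)
    iv=g&(P[...,2]>165)&(P[...,2]<195)&(P[...,0]>540)&(P[...,0]<580)
    og=g&(I[...,0]>I[...,2]+60)&(P[...,0]>580)
    kb=g&(I.sum(-1)<90)&(P[...,2]>110)&(P[...,2]<131)&(P[...,0]>525)&(P[...,0]<548)
    iy=g&(P[...,2]>121)&(P[...,2]<131)&(P[...,0]>505)&(P[...,0]<525)
    si=g&(P[...,2]>121)&(P[...,2]<131)&(P[...,0]>572)&(P[...,0]<590)
    for k,m in dict(blue=bl,ivend=iv,orange=og,black=kb,ivory=iy,silver=si).items():
        # edges per image row/col: use convex rect
        if m.sum()>15:
            lo,hi=np.percentile(P[m][:,1],[1.5,98.5]);print(n,k,m.sum(),round(lo,1),round(hi,1),"mid",round((lo+hi)/2,1),"x",np.median(P[m][:,0]).round(1),"z",P[m][:,2].min().round(),P[m][:,2].max().round(), rect(P[m]))
E
```

```text
scene blue 504 -236.3 -149.9 mid -193.1 x 568.5 z 88.0 172.0 (array([ 567.5, -190.5]), array([26.3, 91.5]), 15.2)
scene ivend 439 -238.8 -150.1 mid -194.5 x 567.4 z 165.0 192.0 (array([ 558.4, -195.2]), array([91.3, 27.6]), 89.7)
scene orange 671 -231.9 -145.4 mid -188.6 x 601.8 z 19.0 121.0 (array([ 600.9, -188.6]), array([13.5, 89.6]), 5.3)
scene black 16 -150.1 -145.4 mid -147.8 x 541.6 z 113.0 128.0 (array([ 540.4, -147.7]), array([ 4.3, 14.1]), 83.0)
scene ivory 25 -159.0 -145.3 mid -152.1 x 514.5 z 122.0 130.0 (array([ 514.7, -152.7]), array([15. , 14.9]), 82.7)
scene silver 74 -233.7 -146.2 mid -189.9 x 586.8 z 122.0 130.0 (array([ 585.7, -189.9]), array([89.1,  8.3]), 89.9)
side blue 420 -241.0 -152.3 mid -196.6 x 550.7 z 56.0 187.0 (array([ 555.6, -195.5]), array([23.2, 93.1]), 6.3)
side ivend 318 -240.2 -151.8 mid -196.0 x 554.6 z 165.0 193.0 (array([ 560.1, -194.9]), array([23.7, 95.9]), 0.7)
side orange 123 -237.5 -180.8 mid -209.1 x 599.8 z 9.0 127.0 (array([ 614.4, -189. ]), array([100.9,  28.3]), 60.4)
side black 207 -236.0 -150.1 mid -193.1 x 532.8 z 110.0 130.0 (array([ 533.8, -192.6]), array([19.9, 89. ]), 4.1)
side ivory 145 -235.4 -146.9 mid -191.1 x 512.9 z 121.0 131.0 (array([ 514.7, -190.1]), array([91.6, 15.9]), 89.9)
side silver 27 -235.0 -210.2 mid -222.6 x 585.8 z 121.0 130.0 (array([ 584.7, -222. ]), array([26.4,  9.5]), 88.3)
```

```bash
python3 -m handwheel '[[-0.3,[0,0,0],0],[-0.3,[0,0,0],0],[-0.3,[0,0,-20],0],[-0.3,[0,0,-25],0],[-0.3,[0,0,-15],0],[-0.3,[0,0,-4],0],[0.3,[0,0,0],0],[0.8,[0,0,0],0],[0.8,[0,0,0],0]]' 60
python3 -m handwheel '[[0.8,[0,1.5,-1],0],[0.8,[0,1.5,-1],0],[0.8,[0,1.5,-1],0],[0.8,[0,0,-1],0],[0.8,[0,0,0],0]]' 60
```

```text
time: 19.58
tcp_pos: [559.0, -190.0, 317.7]
eef_rot: [-1.571, -0.008, 0.007]
force: [-1.4, -0.0, 3.0]
finger_gap: 0.253
time: 20.2
tcp_pos: [558.7, -188.0, 315.5]
eef_rot: [-1.576, -0.009, 0.005]
force: [-3.1, -2.3, 9.7]
finger_gap: 0.25
```

```bash
python3 -m handwheel '[[0.8,[0,1,-3],0],[0.8,[0,1,-3],0],[0.8,[0,1,-3],0],[0.8,[0,0.5,0],0],[0.8,[0,0,0],0]]'
python3 - <<'E'
from h import *
from cell import cams,readout
s=readout.observe();print(s['force'],s['tcp_pos'])
for n in("scene","side"):
    d=cams.get_image(n);P=cloud(d);I=d["image"].astype(int)
    g=(d["depth"]>0)&(abs(P[...,1]+190)<60)&(P[...,0]>540)&(P[...,0]<580)
    bl=g&(I[...,2]>I[...,0]+30)&(P[...,2]>128);iv=g&(P[...,2]>160)&(P[...,2]<178)
    for m in(bl,iv):lo,hi=np.percentile(P[m][:,1],[1.5,98.5]);print(n,lo.round(1),hi.round(1),((lo+hi)/2).round(1))
E
```

```text
time: 20.82
tcp_pos: [558.8, -183.5, 304.3]
eef_rot: [-1.575, -0.008, 0.006]
force: [-2.4, -5.0, 2.9]
finger_gap: 0.253
[-2.36737049 -4.97797769  2.86260466] [ 558.84050589 -183.52980505  304.32068039]
scene -231.0 -144.2 -187.6
scene -233.9 -144.1 -189.0
side -235.4 -197.0 -216.2
side -235.0 -173.7 -204.3
```

```bash
python3 -m handwheel '[[0.3,[0,0,0],0],[-0.1,[0,0,0],0],[-0.3,[0,0,0],0],[-0.3,[0,0,15],0],[-0.3,[0,0,30],0],[-0.3,[0,0,30],0],[1,[0,-3,0],0],[1,[0,-3,0],0],[1,[0,0,0],0],[1,[0,0,0],0],[1,[0,0,-5],0]]'
python3 -m handwheel '[[1,[0,0,-5],0],[1,[0,0,-5],0],[1,[0,0,-4],0],[1,[0,0,-4],0],[1,[0,0,-4],0],[1,[0,0,0],0]]'
```

```text
time: 22.3
tcp_pos: [559.1, -187.6, 373.4]
eef_rot: [-1.571, -0.008, 0.008]
force: [0.2, -0.0, 1.4]
finger_gap: 0.003
time: 23.05
tcp_pos: [558.9, -187.6, 351.3]
eef_rot: [-1.571, -0.008, 0.009]
force: [0.1, -0.3, -0.4]
finger_gap: -0.003
```

```bash
cat > chk.py <<'E'
from h import *
from cell import cams,readout
s=readout.observe();print(s['force'].round(1),s['tcp_pos'].round(1))
for n in("scene","side"):
    d=cams.get_image(n);P=cloud(d);I=d["image"].astype(int)
    g=(d["depth"]>0)&(abs(P[...,1]+190)<60)
    iv=g&(P[...,0]>544)&(P[...,0]<573)&(I.min(-1)>60)&(I[...,0]>I[...,2]+8)&(P[...,2]>100)&(P[...,2]<200)
    Q=P[iv];print(n,iv.sum(),"y",np.percentile(Q[:,1],[2,98]).round(1),"x",np.percentile(Q[:,0],[2,98]).round(1),"z",np.percentile(Q[:,2],[50,90,98]).round(1))
    np.savez(f"pics/{n}5.npz",**d)
a=cv2.resize(d["image"][180:305,255:355],(400,500),interpolation=2);s=np.load("pics/scene5.npz")
b=cv2.resize(s["image"][140:265,150:250],(400,500),interpolation=2)
cv2.imwrite("pics/chk.png",np.hstack([a,b])[:,:,::-1])
E
python3 chk.py
```

```text
[ 0.1 -0.3 -0.4] [ 558.9 -187.6  351.3]
scene 305 y [-232.5 -145.3] x [547.5 570.4] z [174.  176.5 177.7]
side 164 y [-231.6 -152.5] x [547.1 569.1] z [175.2 177.2 178.5]
```

View pics/chk.png

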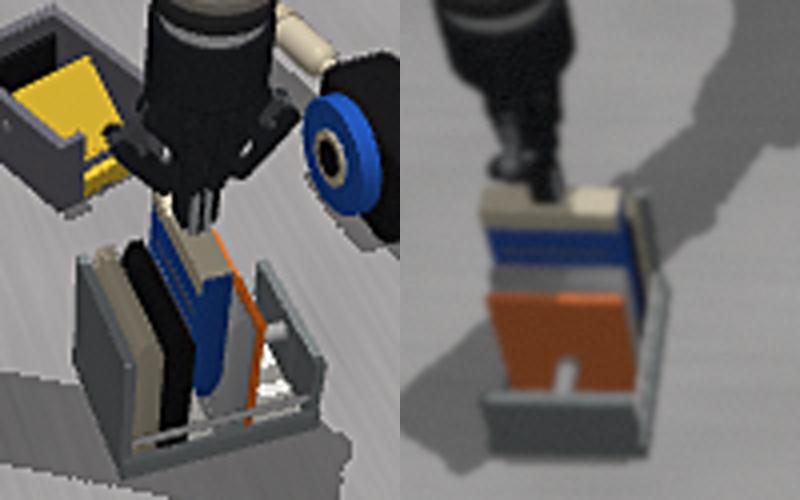

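The unit stands upright between black and silver, with its top at 177 mm, y centred near -189 and the fingers on its top. Next I push it home.

```bash
python3 -m handwheel '[[1,[0,-2,0],0],[1,[0,0,-4],0],[1,[0,0,-4],0],[1,[0,0,-4],0],[1,[0,0,-4],0],[1,[0,0,-4],0],[1,[0,0,-4],0],[1,[0,0,0],0]]'; python3 -m handwheel '[[1,[0,0,-4],0],[1,[0,0,-4],0],[1,[0,0,-4],0],[1,[0,0,-4],0],[1,[0,0,-3],0],[1,[0,0,0],0]]'; python3 chk.py
```

```text
time: 24.15
tcp_pos: [559.2, -190.1, 328.3]
eef_rot: [-1.572, -0.009, 0.007]
force: [-0.4, -0.5, 4.4]
finger_gap: 0.003
time: 24.9
tcp_pos: [559.2, -190.0, 309.2]
eef_rot: [-1.571, -0.009, 0.007]
force: [-0.3, -0.3, 3.7]
finger_gap: -0.0
[-0.3 -0.3  3.7] [ 559.2 -190.   309.2]
scene 270 y [-230.9 -145. ] x [548.9 570.9] z [133.9 137.  138.7]
side 144 y [-231.6 -157.7] x [547.4 569.5] z [135.3 137.5 138.5]
```

Tips are at 136 mm, so about 8 mm to go. I push until the force rises on the floor.

```bash
python3 -m handwheel '[[1,[0,0,-3],0],[1,[0,0,-2],0],[1,[0,0,-2],0],[1,[0,0,0],0]]'; python3 -m handwheel '[[1,[0,0,-1],0],[1,[0,0,-1],0],[1,[0,0,0],0]]'
```

```text
time: 25.5
tcp_pos: [559.2, -189.8, 302.2]
eef_rot: [-1.571, -0.009, 0.007]
force: [0.3, -0.7, 4.1]
finger_gap: -0.001
time: 25.88
tcp_pos: [559.2, -190.0, 301.5]
eef_rot: [-1.571, -0.009, 0.007]
force: [-4.0, 0.1, 10.8]
finger_gap: 0.002
```

```bash
python3 -m handwheel '[[1,[0,0,-1],0],[1,[0,0,-1],0],[1,[0,0,0],0]]'; python3 -m handwheel '[[1,[0,0,10],0],[1,[0,0,40],0],[1,[0,0,60],0],[1,[-20,20,50],0],[1,[-40,50,0],0],[1,[-40,50,0],0],[1,[-40,50,0],0],[1,[0,0,0],0]]'; python3 chk.py; python3 - <<'E'
from h import *
for n in("scene","side"):
    d=np.load(f"pics/{n}5.npz");P=cloud(d);g=(d["depth"]>0)&(abs(P[...,1]+190)<48)&(P[...,2]>122)&(P[...,2]<140)
    for k,x in dict(ivory=514.5,black=536.5,blue=558.5,silver=580.5).items():
        Q=P[g&(abs(P[...,0]-x)<4)];print(n,k,len(Q),np.median(Q[:,2]).round(1),np.percentile(Q[:,1],[2,98]).round(1))
E
```

```text
time: 26.25
tcp_pos: [559.1, -190.1, 301.5]
eef_rot: [-1.57, -0.01, 0.006]
force: [-5.6, 1.9, 19.8]
finger_gap: 0.002
time: 27.25
tcp_pos: [419.4, -18.5, 456.6]
eef_rot: [-1.566, -0.015, 0.02]
force: [1.4, -1.3, 0.3]
finger_gap: 0.0
[ 1.4 -1.3  0.3] [419.4 -18.5 456.6]
scene 271 y [-231.7 -145.6] x [546.2 570.1] z [127.6 129.8 130.8]
side 252 y [-231.5 -145.2] x [547.3 570.5] z [128.1 129.8 130.8]
scene ivory 80 127.4 [-233.  -147.3]
scene black 83 127.0 [-235.3 -147.3]
scene blue 73 127.9 [-231. -145.]
scene silver 94 127.2 [-231.8 -145.7]
side ivory 79 128.2 [-235.7 -146.6]
side black 82 127.7 [-233.  -147.3]
side blue 76 128.2 [-233.8 -146. ]
side silver 75 128.2 [-232.9 -146.2]
```

View pics/chk.png

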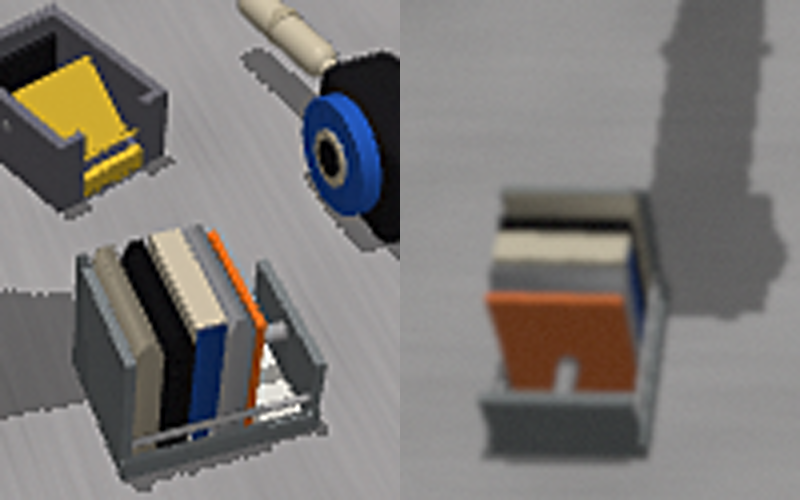

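All four tops are level within about 1 mm and the row stands straight, with blue between black and silver at (205,380). I'm handing it in.

```bash
python3 - <<'E'
from cell import order
print(order.close_job())
E
```

```text
the job is handed in; nothing more can be done
None
```

The blue unit is filed in the rack between the black and silver units, nose down and ivory end up, and the job was handed in at about 27 s.

- **Taking it out:** I pressed the nose until the force rose to 19 N at the cradle's stop, and the unit stayed tipped. I pinched the ivory end across its thickness. The jaws swung it upright as they closed, and I lifted it out.
- **Filing it:** The nose went in with about 9 N, following the 11 mm shift. The unit had drifted about 4.5 mm to one side in the rack, so I gripped it again and moved it back to the middle. I then let go and pushed it home with shut fingers until the force rose to 20 N on the rack floor.
- **Last checks:** All four tops measure 127–128 mm in both cameras and the row looks straight. The gripper was clear with near-zero force. Blue's side edges are within about 2 mm of its neighbours'.
- **Not measured:** I did not measure the other things on the bench again afterwards, but no move went near them. No check failed.

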